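# Slip a coupon carrier under a spring clip

### The arm

A 6-joint arm with a two-finger parallel gripper is mounted at the origin on a cart in front of the work surface, level with it; the furniture and walls round the work are solid. World frame = base frame: x ahead of the robot, y to its left, z up, the work surface at z = 0. Lengths are in m, angles in rad, forces in N, time in s.
With the tool pointing down it reaches from about 0.35 to 0.725 m from the base axis. Payload 4.3 kg.
Tool frame: the origin (TCP) lies on the centre line of the jaws, within the pads' length; the fingertips stand ahead of it and the grasp point (between the pads) is the TCP (env.tcp_to_tips is the z of the fingertips in the tool frame, in m); z points along the fingers, y is the line along which they close (so a half turn about z gives the same grasp; the last joint's range is limited). The gripper opens to 85 mm and grips with 20 to 120 N. Pads are 22 mm wide; open, the fingers measure 114 mm over their backs; the gripper's body (76 mm by 85 mm) begins 54 mm behind the grasp point. The pads swing forward as they close: fully open they stand 13 mm farther back than shut.
Start: joints at [1.117, 0.377, 0.081, 1.274, 0, 1.46], TCP at [0.194, 0.541, 0.25] pointing down, gripper open.
Joint ranges: [-2.72, 2.72], [-0.84, 1.66], [-1.02, 1.22], [-1.77, 2.12], [-1.37, 1.28], [-3.14, 3.14]. Speed limits (rad/s): [2.57, 2.57, 3.14, 3.14, 3.14, 3.14].

### API

Orientations are given as [roll, pitch, yaw] about the fixed x, y, z axes, in that order (R = Rz(yaw) Ry(pitch) Rx(roll)).
In Python, from workcell import env, camera gives the robot as it stands. The module is installed in compiled form; this text tells all that it offers.
- The arm moves only by the tool step_arm, never from a script. Its argument "targets" is text: rows parted by semicolons, each of 5 numbers parted by spaces: the opening, from 0 (shut) to 1 (fully open), then the shift along the tool's x, y, z in cm, then the turn about the tool's z in degrees. In form: gripper tx ty tz yaw; .... A call has exactly 8 rows; each row is the pose to reach, as a shift and turn from the pose commanded when the call began, along the tool's axes at that moment; what a row does not reach only later rows make up. A row lasts 1/8 s, in which the tool goes at most 62.5 mm and 10.7 degrees, less where a joint would pass 70% of its speed; a pose out of reach is approached as far as the arm can. A call with a gripper value outside its range is refused whole. The fingers move at their own pace and stop on an object; "newtons" is the grip in N (left out, the last holds). Time passes only in rows, so rows that repeat a pose let the fingers close, or fill a call up. It gives the time, the measured TCP pose, the force, the opening and the grip force at its end, in the units of the state.
- env.sense(): the state, without advancing time (a new reading comes with each control period).
- camera(name): name is "scene" or "top" or "wrist"; returns a dict with "frame" (480x640x3 uint8, blue, green, red), "camera_matrix" (3x3 intrinsics, pixels), "position" and "orientation" of the camera in the world. Camera axes: x right, y down, z forward; pixel columns grow to the right and rows downward; lengths in m; the calibration is good to about 2 mm. A picture is of the moment at which its call begins. There is no depth.
- env.close_job(): hands the job in; it is judged then, once.
The state is a dict: "time_s": time; "joints": joint angles; "dq": joint speeds; "joint_torque": joint torques, N m; "tcp_pos": TCP position; "ee_rot": TCP orientation; "force": force on the tool from outside, world axes, zero at the start; "moment": the same for the moment, N m; "grip_width": finger opening in m; "finger_force": force on a finger pad.
Only numpy, scipy, OpenCV 4.12 (cv2) and the standard library are available. Lean on these libraries where they do the work, as an engineer would, in place of code of your own. Each camera call takes 0.05 s, during which the arm holds its last target. There are 200 camera calls.

### The job

Clamp the black coupon carrier in its station using fingertips only: press the orange paddle of the spring clip down with one fingertip so that the jaw rises, and while keeping it down push the carrier by its blue rear rib with the other fingertip along the channel, under the jaw, until it is fully home against the end stop. Only then let the paddle up so that the jaw comes down on the carrier and holds it, and draw the hand clear. Do not pinch, lift or tip anything, and leave the bottle, the dish and the marker alone.

Things in the scene. Friction and masses are not known exactly. Their poses are not given: they have to be found in the camera images.
- station: Clamping station, fixed to the bench: grey base plate 8 mm high, x -130 to +45, y -38 to +98 mm in its own frame, with a channel, end stop and spring clip. x = push direction (open end of the channel to end stop), y from the channel to the paddle, z up. Origin on the bench top, under the clip's nose, on the channel's centre line
- carrier: Coupon carrier, loose, about 0.1 kg, lying in the channel short of the clip: black plate 56 (x) x 50 (y) x 9 mm with copper and brass strips on top; blue push rib 5 mm thick, 40 mm wide along its rear edge, up to 14.5 mm above its underside, rear face at x -28 mm. Origin under its centre; x points at the end stop, z up. Its front edge starts 6 to 26 mm short of the nose
- carrier_mid (a point): Centre of the carrier's plate, half-way up (4.5 mm above its underside); axes as the carrier's
- home (a point): Where carrier_mid is when the carrier is fully home: x +2, y 0, z 18.5 mm in the station's frame, whose axes it has. Channel floor at station z 14 mm, from x -128 mm to the dark end stop's face at x +30 mm (stop's top at z 26 mm); side rails up to z 20 mm leave the channel 54 mm wide (y -27 to +27 mm)
- paddle_down (a point): Fixed point of the station: middle of the orange paddle's top when pressed level, at x -66, y +76, z 18 mm in the station's frame (4 mm above the channel floor). The paddle is 108 mm long (station x -120 to -12), parallel to the channel, and 36 mm wide (y +58 to +94 when level); a fingertip may slide along it while pressing. At rest its middle is at z 30, its outer edge at z 36 mm
- nose (a point): Centre of the underside of the clip's dark nose (12 x 12 mm, on the tip of the steel jaw arm, over the channel's centre line). At rest it stands 1.5 mm above the channel floor and bars the way; the jaw arm's top is then 32 mm above the bench
- clip (a joint): Angle (rad) of the spring clip, a rocker about an 8 mm axle along x at y +38, z 22 mm of the station's frame. 0 = rest, nose down, paddle sloping up away from the channel; pressing the paddle raises angle and nose. About 0.20 = nose rests on the carrier's top (clamping), 0.32 = paddle level, 0.36 = stop (paddle top about z 16.5 mm). Takes 3 N to start, 9 N at the stop; springs back
- bottle: Small brown reagent bottle with black cap, 28 mm across, 61 mm high, standing on the bench right of the station (station y about -95 mm); origin under its centre
- dish: Petri dish with beige filling, 59 mm across, 15 mm high, on the bench left of the station (station y about +145 mm); origin under its centre
- pen: Red and white lab marker, 132 mm long, 13 mm high, lying on the bench right of the station, along it (station y about -95 mm); origin under its centre
Things that resemble listed ones, but are neither listed nor needed, are in the scene too. Leave any purple look-alike of the carrier alone.

How it is judged:
By the outcome, as a careful person would: the job done as asked, in the order asked, and still so for the second after the job is handed in, with the robot touching nothing.
It also fails if it takes over 56 s, if anything falls off the work surface, if the arm or the gripper's body presses on something with over 40 N, if the wrist force passes 120 N, or if a joint passes its speed limit or range.

## Working session

There is one attempt and no reset: what is moved stays moved. The work goes in short steps, Python scripts to look and compute and a tool call to move; the robot and the scene stay as the last step left them, time stands still between calls to the robot, and variables do not carry over. Pictures are saved under pics/ and viewed, at most 10 in all, crops included, and the job is handed in when it is done.

Besides the shell and the picture viewer there is one more tool, called after "Request:" as name(argument=value, ...), one argument or row to a line, values as JSON. step_arm: Moves the arm, as the interface text tells. Its arguments: {"type":"object","properties":{"targets":{"type":"string"},"newtons":{"type":"number"}},"required":["targets"]}

```bash
mkdir -p pics; cat > h.py <<'E'
from workcell import env, camera
import numpy as np, cv2
from scipy.spatial.transform import Rotation as R
def cam(n):
    c=camera(n); o=np.array(c["orientation"],float)
    c["R"]=o if o.shape==(3,3) else R.from_euler("xyz",o).as_matrix() if o.size==3 else None
    c["p"]=np.array(c["position"]); c["K"]=np.array(c["camera_matrix"]); return c
def ray(c,uv,z):
    d=c["R"]@np.linalg.solve(c["K"],[uv[0],uv[1],1]); return c["p"]+d*(z-c["p"][2])/d[2]
def proj(c,P):
    q=c["K"]@(c["R"].T@(np.array(P)-c["p"])); return q[:2]/q[2]
E
python3 - <<'E'
from h import *
for n in("scene","top"):
    c=cam(n);cv2.imwrite(f"pics/{n}0.png",c["frame"]);print(n,c["p"],c["orientation"],c["K"].tolist())
s=env.sense();print(s);print(env.tcp_to_tips)
E
```

```text
scene [-0.00183491 -0.29551839  0.79310824] [-2.43730302 -0.00897837 -1.1069529 ] [[600.5211968737715, 0.0, 315.5613953791978], [0.0, 600.5211968737715, 237.8937460296961], [0.0, 0.0, 1.0]]
top [ 0.41955487 -0.01074     1.15321732] [-3.02317213 -0.03583057 -1.55060008] [[603.4381154902155, 0.0, 327.4591241382973], [0.0, 603.4381154902155, 237.7278218045329], [0.0, 0.0, 1.0]]
{'time_s': 0.1, 'joints': array([1.11671016e+00, 3.78016545e-01, 7.97702868e-02, 1.27440748e+00,
       9.64524981e-06, 1.46050740e+00]), 'dq': array([-3.27529847e-04, -1.09319922e-03,  8.07853802e-04,  2.42465225e-04,
       -1.04264974e-04, -5.79466652e-06]), 'joint_torque': array([ 7.57701837e-04, -4.64693213e+01,  2.70582372e+01,  1.19724459e-02,
       -7.66212088e-05,  1.18788503e-05]), 'tcp_pos': array([0.19355385, 0.54085735, 0.24944331]), 'ee_rot': array([-3.13974759e+00, -2.14023692e-04,  2.79779521e+00]), 'force': array([-0.65275846, -0.82815569,  0.05618931]), 'moment': array([-0.02456435, -0.04432745, -0.0425778 ]), 'finger_force': 0.0, 'grip_width': 0.08524374583901882}
0.019
```

View pics/top0.png

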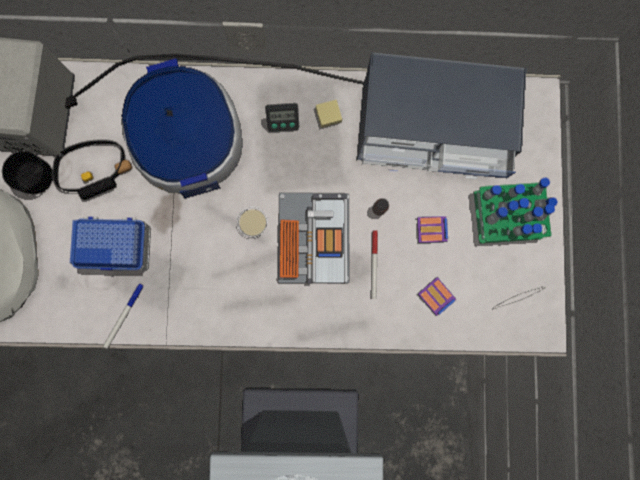

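View pics/scene0.png

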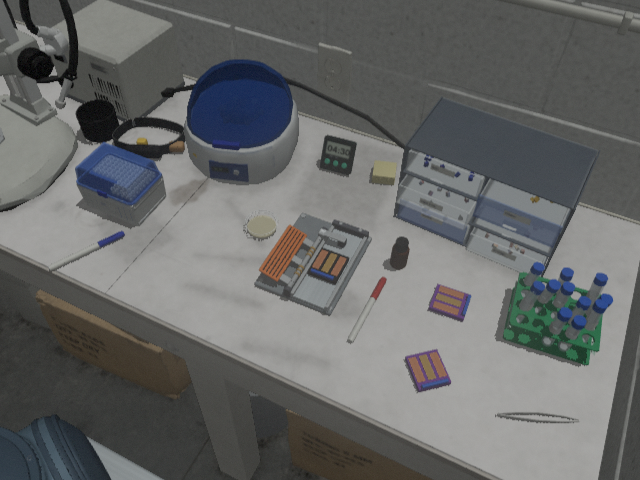

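The carrier is the black plate with copper and brass strips lying in the station channel, at top view (330,242) and scene view (329,265). The objects at top (432,230) and (437,296) are purple look-alikes outside the station. The dish is at top (251,223), the bottle at (380,207) and the marker at (374,265). I'll measure the station and confirm the carrier in an enlarged crop.

```bash
python3 - <<'E'
from h import *
c=cam("top");f=c["frame"];hsv=cv2.cvtColor(f,cv2.COLOR_BGR2HSV)
m=cv2.inRange(hsv,(3,120,100),(16,255,255));m[:, :270]=0;m[:,302:]=0
cs,_=cv2.findContours(m,cv2.RETR_EXTERNAL,cv2.CHAIN_APPROX_NONE)
pts=np.vstack(cs);pts=pts[(pts[:,0,1]>200)&(pts[:,0,1]<300)]
r=cv2.minAreaRect(pts);b=cv2.boxPoints(r);print("paddle",r)
W=np.array([ray(c,q,.030) for q in b]);print(W.round(4),W.mean(0))
for u in [(277.5,193),(349,193.5),(349.5,283),(278,283)]: print("plate",u,ray(c,u,.008).round(4))
print("carrier",ray(c,(329.5,242),.024))
s=cam("scene")
a=cv2.resize(f[180:300,260:400],None,fx=4,fy=4,interpolation=cv2.INTER_CUBIC)
cv2.imwrite("pics/crop1.png",a)
E
```

```text
paddle ((289.0, 248.5), (57.0, 18.0), 90.0)
[[0.5854 0.0415 0.03  ]
 [0.5862 0.0078 0.03  ]
 [0.4793 0.005  0.03  ]
 [0.4785 0.0383 0.03  ]] [0.53235148 0.02314126 0.03      ]
plate (277.5, 193) [0.641  0.0489 0.008 ]
plate (349, 193.5) [ 0.6437 -0.0889  0.008 ]
plate (349.5, 283) [ 0.4712 -0.0926  0.008 ]
plate (278, 283) [0.4683 0.0427 0.008 ]
carrier [ 0.54677098 -0.05250544  0.024     ]
```

View pics/crop1.png

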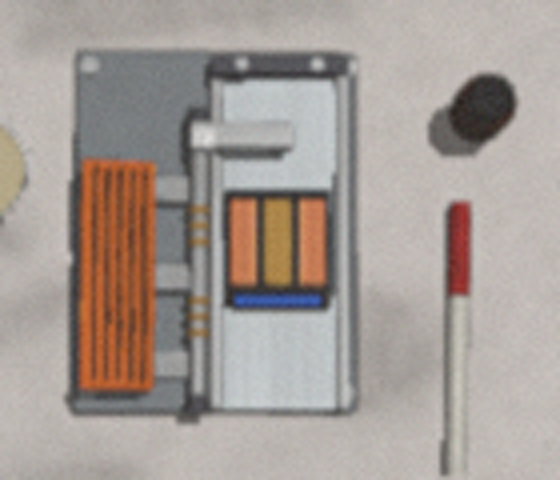

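The enlarged crop shows the carrier in the channel, with black plate, blue rear rib at about (278,300) in the crop and copper/brass strips. That confirms it. The station's yaw is about 1.5° and its origin is near (0.600, -0.052). I'm moving over the open end for a closer look.

Request:
step_arm(
  targets="0.85 -6 -5.3 0 -2.7; 0.85 -12 -10.6 0 -5.4; 0.85 -18 -15.9 0 -8; 0.85 -24 -21.2 0 -10.6; 0.85 -30 -26.5 1 -13.2; 0.85 -36 -31.8 2 -15.9; 0.85 -42 -37.1 3 -18.6; 0.85 -47.6 -42.4 4 -21.2",
)

```text
time_s: 1.2
tcp_pos: [0.4345, 0.1022, 0.2263]
ee_rot: [3.141, 0.001, -3.114]
force: [1.2, 0.3, -0.7]
grip_width: 0.0729
finger_force: 0.0
```

Request:
step_arm(
  targets="0.85 0 0 0 0; 0.85 0 0 0 0; 0.85 0 0 0 0; 0.85 0 0 0 0; 0.85 0 0 0 0; 0.85 0 0 0 0; 0.85 0 0 0 0; 0.85 0 0 0 0",
)

```text
time_s: 2.2
tcp_pos: [0.4338, 0.1041, 0.2264]
ee_rot: [3.142, 0.0, -3.115]
force: [0.8, -0.4, -0.9]
grip_width: 0.0729
finger_force: 0.0
```

```bash
python3 - <<'E'
from h import *
c=cam("wrist");cv2.imwrite("pics/w1.png",c["frame"]);print(c["p"],c["orientation"]);np.savez("w1.npz",f=c["frame"],p=c["p"],R=c["R"],K=c["K"])
s=env.sense();print(s["time_s"],s["tcp_pos"],np.degrees(s["ee_rot"]),s["grip_width"],s["force"])
E
```

```text
[0.36123096 0.10218011 0.3493181 ] [2.85211460e+00 1.66759761e-03 1.59657689e+00]
2.25 [0.433782   0.10402971 0.22639558] [ 1.79996452e+02  4.02657102e-03 -1.78505674e+02] 0.07287912990135882 [-0.38862107  0.63987201 -0.62085819]
```

View pics/w1.png

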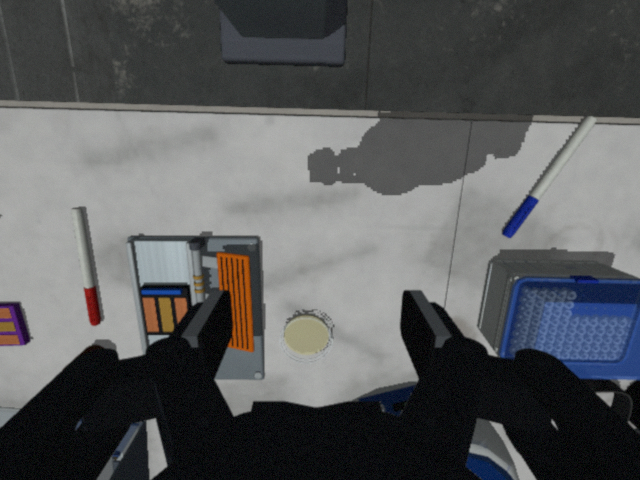

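The wrist view shows the station at pixels (130..265, 237..380), with the blue rib at (165,292) and the paddle at (237,300). I'll centre over it for the close measurement.

Request:
step_arm(
  targets="0.85 -0.3 -4 2 0; 0.85 -0.6 -8 4 0; 0.85 -1 -12.4 5 0; 0.85 -1 -12.4 5 0; 0.85 -1 -12.4 5 0; 0.85 -1 -12.4 5 0; 0.85 -1 -12.4 5 0; 0.85 -1 -12.4 5 0",
)

```text
time_s: 3.25
tcp_pos: [0.4471, -0.0191, 0.1766]
ee_rot: [3.142, 0.0, -3.114]
force: [0.0, 0.5, -0.5]
grip_width: 0.0726
finger_force: 0.0
```

```bash
python3 - <<'E'
from h import *
c=cam("wrist");f=c["frame"];cv2.imwrite("pics/w2.png",f);print(c["p"],c["orientation"]);np.savez("w2.npz",f=f,p=c["p"],R=c["R"],K=c["K"])
s=env.sense();print(s["time_s"],s["tcp_pos"],np.degrees(s["ee_rot"]),s["grip_width"],s["force"])
hsv=cv2.cvtColor(f,cv2.COLOR_BGR2HSV)
for n,lo,hi,z in(("blue",(108,140,60),(125,255,255),.0285),("orange",(5,150,120),(16,255,255),.030)):
    m=cv2.inRange(hsv,lo,hi)
    if n=="orange": m=cv2.morphologyEx(m,cv2.MORPH_CLOSE,np.ones((9,9)))
    cs,_=cv2.findContours(m,cv2.RETR_EXTERNAL,cv2.CHAIN_APPROX_NONE)
    for k in cs:
        if cv2.contourArea(k)>150:
            r=cv2.minAreaRect(k);print(n,np.round(r[0]),np.round(r[1]),r[2],[ray(c,q,z)[:2].round(4).tolist() for q in cv2.boxPoints(r)])
E
```

```text
[ 0.37451228 -0.02103591  0.29947549] [2.85174194e+00 1.70717567e-03 1.59775560e+00]
3.3 [ 0.44705802 -0.01916949  0.17653004] [ 1.79994968e+02  1.84243293e-02 -1.78445179e+02] 0.07239382826487852 [-0.02125721  0.17340192 -0.1588132 ]
blue [277. 306.] [ 6. 46.] 90.0 [[0.5172, -0.0712], [0.5161, -0.0316], [0.5218, -0.0315], [0.5229, -0.0713]]
blue [ 10. 191.] [ 8. 38.] 42.273685455322266 [[0.4344, -0.2742], [0.4118, -0.2494], [0.4158, -0.2458], [0.4385, -0.2707]]
orange [ 72. 330.] [ 9. 41.] 87.79740142822266 [[0.5437, -0.2494], [0.5411, -0.2134], [0.5498, -0.2145], [0.5524, -0.2508]]
orange [297. 332.] [37. 13.] 88.15238952636719 [[0.5254, -0.0402], [0.5247, -0.0293], [0.5617, -0.0277], [0.5625, -0.0389]]
orange [260. 331.] [38. 13.] 86.633544921875 [[0.5261, -0.0722], [0.525, -0.0612], [0.5626, -0.0597], [0.5637, -0.0712]]
orange [362. 318.] [ 42. 112.] 3.8140745162963867 [[0.5847, 0.0039], [0.4755, 0.0052], [0.477, 0.0397], [0.5866, 0.0422]]
orange [ 27. 228.] [49. 10.] 41.987213134765625 [[0.4448, -0.2667], [0.4386, -0.26], [0.4652, -0.2364], [0.4718, -0.2431]]
orange [ 51. 204.] [50. 11.] 42.87890625 [[0.4249, -0.2438], [0.4185, -0.2369], [0.4447, -0.2134], [0.4514, -0.2204]]
```

View pics/w2.png

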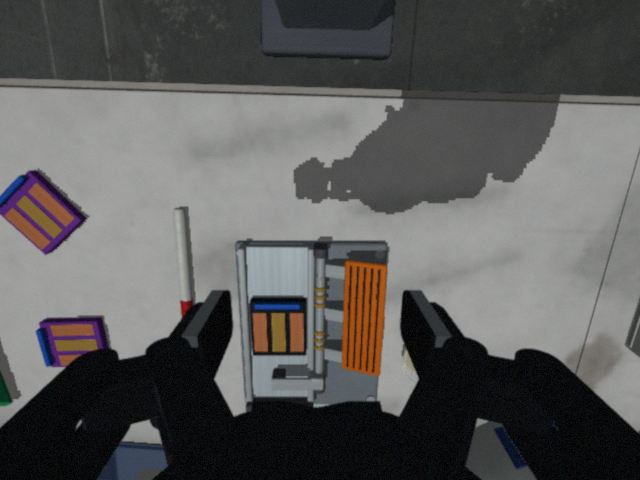

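The close view shows the blue rib at (277,306), the paddle at (362,318) and the jaw arm at (300,380). The rear face is at world x≈0.517, so the carrier sits at about station x -54. I'll lower to just above the paddle behind the carrier, with the opening narrowed to centre one finger on the rib.

Request:
step_arm(
  targets="0.7 -2.4 0.1 2 0; 0.7 -4.8 0.1 4 0; 0.7 -4.8 0.1 7 0; 0.7 -4.8 0.1 9 0; 0.7 -4.8 0.1 10 0; 0.7 -4.8 0.1 10 0; 0.7 -4.8 0.1 10 0; 0.7 -4.8 0.1 10 0",
)

```text
time_s: 4.3
tcp_pos: [0.4958, -0.0175, 0.0773]
ee_rot: [-3.141, 0.002, -3.115]
force: [-0.1, 0.3, 0.7]
grip_width: 0.0596
finger_force: 0.0
```

```bash
python3 - <<'E'
from h import *
s=env.sense();print(s["time_s"],s["tcp_pos"],np.degrees(s["ee_rot"]),s["grip_width"],s["force"])
t=cam("top")["frame"][180:300,260:400];w=cam("wrist")["frame"][220:480,170:470]
a=np.hstack([cv2.resize(t,(400,343)),cv2.resize(w,(395,343))])
cv2.imwrite("pics/c3.png",a)
E
```

```text
4.3 [ 0.49579367 -0.01747434  0.07731443] [-1.79983633e+02  1.10089892e-01 -1.78497456e+02] 0.05962981059773926 [-0.09287948  0.2988415   0.71759585]
```

View pics/c3.png

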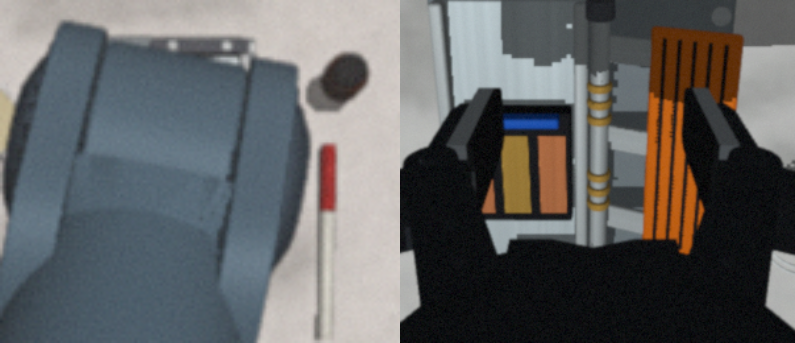

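```bash
python3 - <<'E'
from h import *
c=cam("wrist")
O=np.array([.598,-.0515]);a=np.radians(1.55);M=np.array([[np.cos(a),-np.sin(a)],[np.sin(a),np.cos(a)]])
for uv in [(230,292),(246,288),(388,292),(405,290),(170+93/395*300,220+155/343*260)]:
    print(uv,[(z,(M.T@(ray(c,uv,z)[:2]-O)*1000).round(1)) for z in(.055,.060,.065)])
E
```

```text
(230, 292) [(0.055, array([-104.1,   -2.8])), (0.06, array([-106.6,   -1.4])), (0.065, array([-109.,   -0.]))]
(246, 288) [(0.055, array([-106.1,    4.7])), (0.06, array([-108.5,    5.8])), (0.065, array([-110.8,    6.9]))]
(388, 292) [(0.055, array([-104.1,   69.4])), (0.06, array([-106.5,   68.2])), (0.065, array([-109. ,   67.1]))]
(405, 290) [(0.055, array([-105.1,   77. ])), (0.06, array([-107.5,   75.7])), (0.065, array([-109.9,   74.3]))]
(240.63291139240505, 337.4927113702624) [(0.055, array([-80.4,   0.6])), (0.06, array([-83.6,   1.8])), (0.065, array([-86.8,   3.1]))]
```

Fingertips at station y≈0 and y≈73, as wanted. I'll back up 6 mm for clearance to the carrier and press down in stages.

Request:
step_arm(
  targets="0.7 0.6 0 0 0; 0.7 0.6 0 1 0; 0.7 0.6 0 2 0; 0.7 0.6 0 2.5 0; 0.7 0.6 0 3 0; 0.7 0.6 0 3.3 0; 0.7 0.6 0 3.3 0; 0.7 0.6 0 3.3 0",
)

```text
time_s: 5.45
tcp_pos: [0.4892, -0.0175, 0.0436]
ee_rot: [3.142, 0.0, -3.115]
force: [0.1, -0.1, 0.2]
grip_width: 0.0598
finger_force: 0.0
```

Request:
step_arm(
  targets="0.7 0 0 0.1 0; 0.7 0 0 0.2 0; 0.7 0 0 0.3 0; 0.7 0 0 0.4 0; 0.7 0 0 0.5 0; 0.7 0 0 0.6 0; 0.7 0 0 0.6 0; 0.7 0 0 0.6 0",
)

```text
time_s: 6.45
tcp_pos: [0.4893, -0.017, 0.0376]
ee_rot: [3.14, 0.001, -3.115]
force: [-0.3, 2.5, 5.6]
grip_width: 0.0598
finger_force: 2.7
```

```bash
python3 - <<'E'
from h import *
s=env.sense();print(s["time_s"],s["tcp_pos"],s["force"],s["moment"])
c=cam("wrist")["frame"]
cv2.imwrite("pics/w4.png",cv2.resize(c[220:420,190:450],(780,600)))
E
```

```text
6.45 [ 0.48927278 -0.01702393  0.03762059] [-0.29677165  2.46008462  5.58556186] [0.62697074 0.12909327 0.01542321]
```

View pics/w4.png

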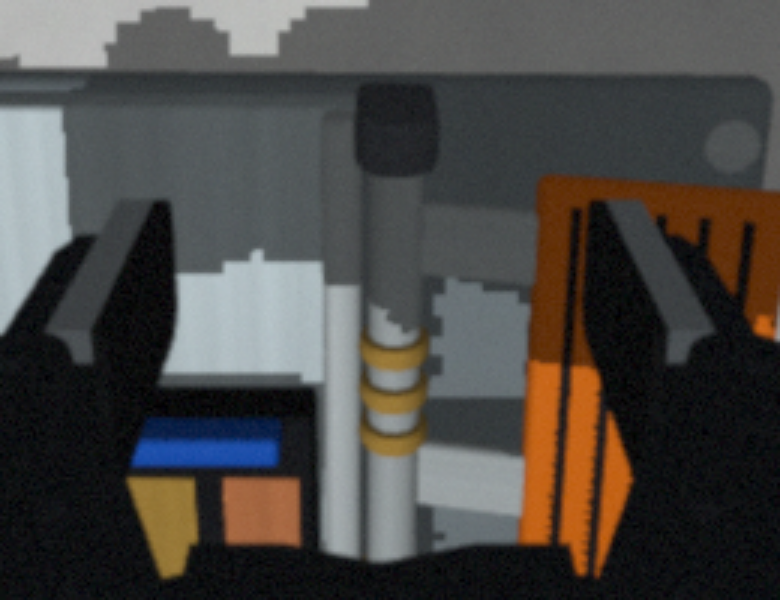

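The paddle finger is in contact with the paddle, and the other finger stands in the channel behind the rib. I'll press further.

Request:
step_arm(
  targets="0.7 0 0 0.1 0; 0.7 0 0 0.2 0; 0.7 0 0 0.3 0; 0.7 0 0 0.4 0; 0.7 0 0 0.5 0; 0.7 0 0 0.6 0; 0.7 0 0 0.6 0; 0.7 0 0 0.6 0",
)

```text
time_s: 7.5
tcp_pos: [0.4893, -0.0171, 0.032]
ee_rot: [3.14, 0.001, -3.115]
force: [-1.7, 2.1, 9.6]
grip_width: 0.0597
finger_force: 4.5
```

Request:
step_arm(
  targets="0.7 0 0 0.1 0; 0.7 0 0 0.2 0; 0.7 0 0 0.2 0; 0.7 0 0 0.2 0; 0.7 0 0 0.2 0; 0.7 0 0 0.2 0; 0.7 0 0 0.2 0; 0.7 0 0 0.2 0",
)

```text
time_s: 8.5
tcp_pos: [0.4893, -0.0172, 0.0303]
ee_rot: [3.141, 0.001, -3.115]
force: [-2.1, 1.3, 12.5]
grip_width: 0.0597
finger_force: 6.3
```

```bash
python3 - <<'E'
from h import *
s=env.sense();print(s["tcp_pos"],s["force"],s["moment"])
c=cam("scene")["frame"]
cv2.imwrite("pics/s5.png",cv2.resize(c[190:330,230:400],(728,600),interpolation=cv2.INTER_CUBIC))
E
```

```text
[ 0.48933981 -0.01723312  0.03033009] [-2.12767076  1.32032575 12.51101429] [0.65339172 0.59607467 0.04617412]
```

View pics/s5.png

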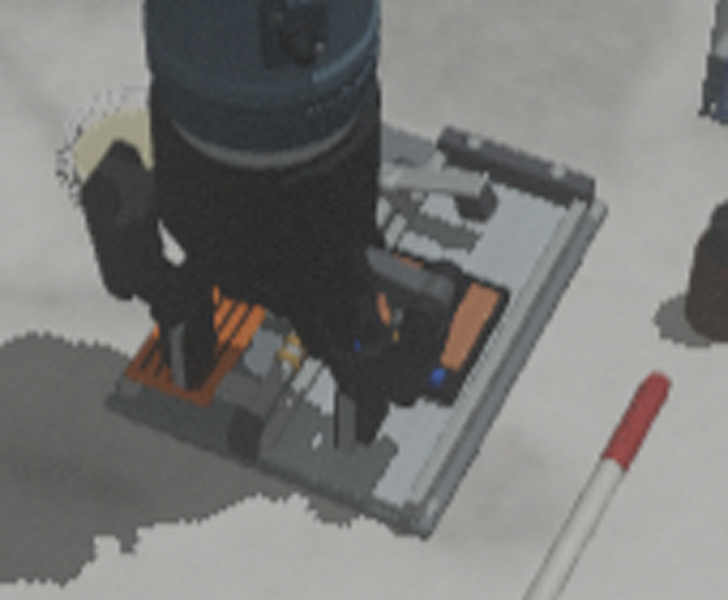

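The jaw is up: the nose at (475,200) stands clear of its shadow, and the paddle looks level. I'll push forward slowly with the paddle held down.

Request:
step_arm(
  targets="0.7 -0.3 0 0 0; 0.7 -0.7 0 0 0; 0.7 -1.1 0 0 0; 0.7 -1.5 0 0 0; 0.7 -1.9 0 0 0; 0.7 -2.3 0 0 0; 0.7 -2.7 0 0 0; 0.7 -3 0 0 0",
)

```text
time_s: 9.55
tcp_pos: [0.4914, -0.0164, 0.028]
ee_rot: [-3.14, -0.049, -3.112]
force: [-64.0, -8.2, 80.6]
grip_width: 0.06
finger_force: 40.4
```

```bash
cat > m.py <<'E'
from h import *
s=env.sense();print(s["time_s"],s["tcp_pos"],s["force"],s["moment"])
c=cam("scene");f=c["frame"];hsv=cv2.cvtColor(f,cv2.COLOR_BGR2HSV)
O=np.array([.598,-.0515]);a=np.radians(1.55);M=np.array([[np.cos(a),-np.sin(a)],[np.sin(a),np.cos(a)]])
m=cv2.inRange(hsv,(3,60,110),(16,255,255));m[:,:310]=0;m[:,362:]=0;m[:230]=0;m[300:]=0
cs,_=cv2.findContours(m,cv2.RETR_EXTERNAL,cv2.CHAIN_APPROX_NONE)
for k in cs:
    if cv2.contourArea(k)>8:
        print(cv2.contourArea(k),[(M.T@(ray(c,q,.0235)[:2]-O)*1000).round(1).tolist() for q in cv2.boxPoints(cv2.minAreaRect(k))])
E
python3 m.py
```

```text
9.55 [ 0.49139314 -0.01638107  0.02797684] [-64.01319084  -8.21960067  80.64027658] [ 0.27759351 13.30239686  1.80908263]
98.5 [[-67.9, -10.9], [-27.8, -9.2], [-29.4, -20.6], [-69.2, -22.0]]
9.0 [[-43.6, 21.1], [-42.2, 18.1], [-55.5, 12.1], [-56.8, 15.0]]
```

The hand jammed. The moments put the load at the paddle finger, so it is stuck by friction with the paddle bottomed on its stop. I'll back off and raise it slightly, so that the spring and not the stop carries the press, then slide again.

Request:
step_arm(
  targets="0.7 1 0 0 0; 0.7 2 0 0 0; 0.7 3 0 -0.05 0; 0.7 3 0 -0.15 0; 0.7 3 0 -0.15 0; 0.7 3 0 -0.15 0; 0.7 3 0 -0.15 0; 0.7 3 0 -0.15 0",
)

```text
time_s: 10.6
tcp_pos: [0.4892, -0.0172, 0.0315]
ee_rot: [3.141, 0.001, -3.115]
force: [-2.0, 1.3, 10.6]
grip_width: 0.0598
finger_force: 4.8
```

Request:
step_arm(
  targets="0.7 0 0 0 0; 0.7 -0.1 0 0 0; 0.7 -0.2 0 0 0; 0.7 -0.3 0 0 0; 0.7 -0.4 0 0 0; 0.7 -0.5 0 0 0; 0.7 -0.5 0 0 0; 0.7 -0.5 0 0 0",
)

```text
time_s: 11.6
tcp_pos: [0.4895, -0.0172, 0.0303]
ee_rot: [3.142, -0.008, -3.115]
force: [-9.4, -0.4, 12.1]
grip_width: 0.0599
finger_force: 6.7
```

```bash
python3 m.py
```

```text
11.6 [ 0.48949474 -0.01715477  0.03032079] [-9.40855867 -0.40201002 12.07021038] [0.30369604 1.90985584 0.28405347]
101.5 [[-67.9, -10.9], [-27.8, -9.2], [-29.4, -20.6], [-69.2, -22.0]]
```

Request:
step_arm(
  targets="0.7 0 0 -0.15 0; 0.7 -0.1 0 -0.15 0; 0.7 -0.2 0 -0.15 0; 0.7 -0.3 0 -0.15 0; 0.7 -0.4 0 -0.15 0; 0.7 -0.5 0 -0.15 0; 0.7 -0.5 0 -0.15 0; 0.7 -0.5 0 -0.15 0",
)

```text
time_s: 12.65
tcp_pos: [0.4958, -0.0171, 0.0319]
ee_rot: [3.142, -0.006, -3.115]
force: [-6.6, -0.1, 9.1]
grip_width: 0.0595
finger_force: 4.8
```

```bash
python3 m.py
```

```text
12.65 [ 0.4958369  -0.01707462  0.03189172] [-6.55577664 -0.08055378  9.10385711] [0.35029296 1.37190065 0.22610412]
94.5 [[-68.0, -11.7], [-27.9, -10.0], [-29.4, -20.6], [-69.2, -22.0]]
```

It now slides. I'll continue.

Request:
step_arm(
  targets="0.7 -0.2 0 0 0; 0.7 -0.5 0 0 0; 0.7 -0.8 0 0 0; 0.7 -1.1 0 0 0; 0.7 -1.4 0 0 0; 0.7 -1.7 0 0 0; 0.7 -2 0 0 0; 0.7 -2 0 0 0",
)

```text
time_s: 13.7
tcp_pos: [0.5153, -0.0166, 0.0317]
ee_rot: [3.142, -0.007, -3.115]
force: [-8.2, 0.1, 10.3]
grip_width: 0.0598
finger_force: 5.0
```

```bash
python3 m.py
```

```text
13.7 [ 0.51533906 -0.01657656  0.03172527] [-8.23797778  0.05891835 10.27351374] [0.22708235 1.48131553 0.21276734]
84.5 [[-58.5, -12.0], [-18.9, -10.4], [-20.3, -21.0], [-59.8, -22.4]]
```

Request:
step_arm(
  targets="0.7 -0.3 0 0 0; 0.7 -0.7 0 0 0; 0.7 -1.1 0 0 0; 0.7 -1.5 0 0 0; 0.7 -1.9 0 0 0; 0.7 -2.3 0 0 0; 0.7 -2.7 0 0 0; 0.7 -2.8 0 0 0",
)

```text
time_s: 14.75
tcp_pos: [0.5434, -0.0158, 0.0317]
ee_rot: [3.141, -0.007, -3.115]
force: [-7.6, -0.4, 10.0]
grip_width: 0.06
finger_force: 5.2
```

```bash
python3 m.py
```

```text
14.75 [ 0.54341307 -0.01584326  0.03172971] [-7.62972659 -0.39634492 10.0217439 ] [0.27298644 1.76831591 0.23310401]
78.5 [[-31.3, -13.9], [8.7, -11.4], [7.6, -21.5], [-32.3, -23.7]]
```

Request:
step_arm(
  targets="0.7 -0.3 0 0 0; 0.7 -0.6 0 0 0; 0.7 -0.9 0 0 0; 0.7 -1.1 0 0 0; 0.7 -1.3 0 0 0; 0.7 -1.5 0 0 0; 0.7 -1.6 0 0 0; 0.7 -1.6 0 0 0",
)

```text
time_s: 15.8
tcp_pos: [0.5596, -0.0155, 0.0318]
ee_rot: [3.142, -0.006, -3.115]
force: [-7.8, -0.5, 8.9]
grip_width: 0.0598
finger_force: 5.0
```

Request:
step_arm(
  targets="0.7 -0.1 0 0 0; 0.7 -0.2 0 0 0; 0.7 -0.3 0 0 0; 0.7 -0.4 0 0 0; 0.7 -0.5 0 0 0; 0.7 -0.5 0 0 0; 0.7 -0.5 0 0 0; 0.7 -0.5 0 0 0",
)

```text
time_s: 16.8
tcp_pos: [0.5606, -0.0155, 0.0312]
ee_rot: [-3.141, -0.013, -3.116]
force: [-15.8, -0.9, 15.7]
grip_width: 0.0599
finger_force: 9.1
```

```bash
python3 m.py
```

```text
16.8 [ 0.56064255 -0.01548524  0.03124547] [-15.76808187  -0.91646817  15.74117876] [ 0.0139138   2.96308271 -0.02798666]
75.5 [[-14.1, -14.0], [25.9, -11.5], [24.7, -21.6], [-15.1, -23.9]]
```

Request:
step_arm(
  targets="0.7 -0.1 0 -0.05 0; 0.7 -0.2 0 -0.05 0; 0.7 -0.3 0 -0.05 0; 0.7 -0.4 0 -0.05 0; 0.7 -0.4 0 -0.05 0; 0.7 -0.4 0 -0.05 0; 0.7 -0.4 0 -0.05 0; 0.7 -0.4 0 -0.05 0",
)

```text
time_s: 17.85
tcp_pos: [0.5609, -0.0155, 0.0312]
ee_rot: [-3.14, -0.02, -3.117]
force: [-22.1, -0.6, 21.2]
grip_width: 0.0597
finger_force: 12.8
```

```bash
python3 m.py; python3 - <<'E'
from h import *
c=cam("scene")["frame"]
cv2.imwrite("pics/s6.png",cv2.resize(c[190:310,300:400],(600,600),interpolation=cv2.INTER_CUBIC)[:, :])
E
```

```text
17.85 [ 0.56086955 -0.01546787  0.03116025] [-22.14895378  -0.61531347  21.21649287] [-0.29223443  4.40431782 -0.27320862]
73.5 [[-13.9, -14.0], [26.0, -12.4], [24.6, -21.8], [-15.1, -23.1]]
```

View pics/s6.png

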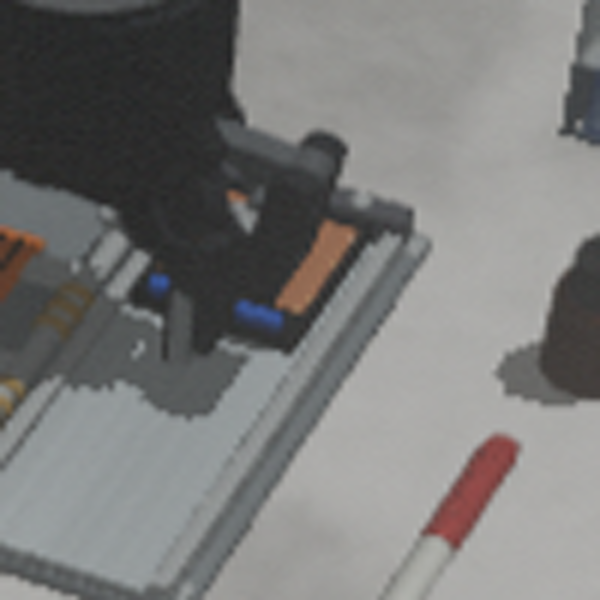

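The carrier front meets the dark stop, and an extra 6 N moved nothing, so it is home. I'll ease the push finger off the rib with the paddle still down, then raise.

Request:
step_arm(
  targets="0.7 0.3 0 0 0; 0.7 0.6 0 0 0; 0.7 0.9 0 0 0; 0.7 1.2 0 0 0; 0.7 1.5 0 0 0; 0.7 1.8 0 0 0; 0.7 2 0 0 0; 0.7 2 0 0 0",
)

```text
time_s: 18.95
tcp_pos: [0.5561, -0.0163, 0.0349]
ee_rot: [-3.141, 0.008, -3.116]
force: [3.7, 0.5, 7.0]
grip_width: 0.0595
finger_force: 3.4
```

```bash
python3 m.py
```

```text
18.95 [ 0.55608588 -0.0163324   0.03485461] [3.67137545 0.54443358 7.04426795] [ 0.34395819 -0.80076415 -0.12636587]
81.0 [[-14.0, -13.3], [26.0, -10.8], [24.7, -21.6], [-15.1, -23.9]]
```

Request:
step_arm(
  targets="0.7 0 0 -0.2 0; 0.7 0 0 -0.4 0; 0.7 0 0 -0.6 0; 0.7 0 0 -0.9 0; 0.7 0 0 -1.3 0; 0.7 0 0 -2 0; 0.7 0 0 -4 0; 0.7 0 0 -6 0",
)

```text
time_s: 20.0
tcp_pos: [0.5519, -0.0159, 0.0937]
ee_rot: [3.141, -0.0, -3.115]
force: [0.3, -1.1, -0.2]
grip_width: 0.0598
finger_force: 0.0
```

Request:
step_arm(
  targets="0.7 2 0 -3 0; 0.7 5 0 -6 0; 0.7 8 0 -9 0; 0.7 10 0 -12 0; 0.7 12 0 -14 0; 0.7 12 0 -14 0; 0.7 12 0 -14 0; 0.7 12 0 -14 0",
)

```text
time_s: 21.0
tcp_pos: [0.432, -0.0189, 0.2319]
ee_rot: [3.141, -0.001, -3.115]
force: [-0.3, 0.0, -0.2]
grip_width: 0.0597
finger_force: 0.0
```

```bash
python3 m.py; python3 - <<'E'
from h import *
a=cv2.resize(cam("scene")["frame"][200:320,250:390],(400,343),interpolation=cv2.INTER_CUBIC)
b=cv2.resize(cam("top")["frame"][180:300,260:400],(400,343),interpolation=cv2.INTER_CUBIC)
cv2.imwrite("pics/f.png",np.hstack([a,b]))
E
```

```text
21.0 [ 0.4320408  -0.01894825  0.23188949] [-0.33851371  0.04246208 -0.21779529] [ 0.00049814 -0.04665437  0.06068469]
15.0 [[-14.1, 21.5], [-6.7, 22.8], [-6.4, 12.0], [-13.7, 10.7]]
105.0 [[-14.2, -10.1], [26.9, -10.5], [24.2, -22.1], [-16.6, -21.4]]
```

View pics/f.png

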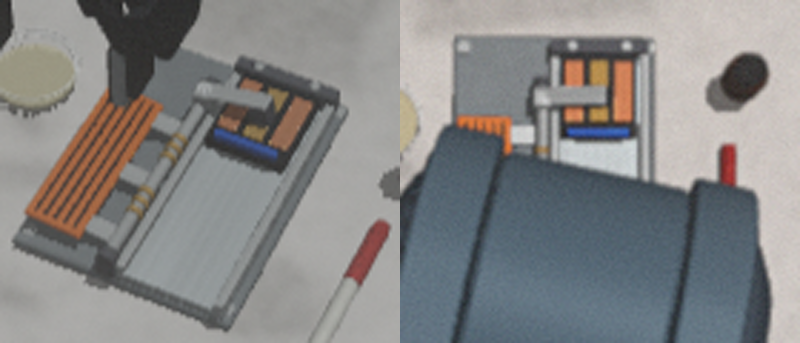

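The carrier sits against the end stop with the jaw resting on top of it. The hand is clear, and the dish, bottle and marker look undisturbed.

```bash
python3 -c "
from h import *
print(env.close_job())"
```

```text
the job is handed in; nothing more can be done
None
```

The carrier is fully home against the end stop with the jaw down on it, the hand is clear, and the job was handed in at about 21 s; on the first push the paddle finger jammed on the paddle (about 80 N upward and 64 N back at the wrist, under its 120 N limit), which I mended by pressing more lightly.

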